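Slide a thin test panel over the slab edge, pick it up and seat it in its holder

ROBOT

A 6-joint arm with a two-finger parallel gripper is mounted at the origin on the work surface. World frame = base frame: x ahead of the robot, y to its left, z up, the work surface at z = 0. Lengths are in m, angles in degrees, forces in N, time in s.
With the tool pointing down it reaches from about 0.375 to 0.9 m from the base axis. Payload 3.1 kg.
Tool frame: the origin (TCP) lies at the very end of the fingers, on their centre line; the grasp point (between the pads) lies 19 mm behind it; z points along the fingers, y is the line along which they close (so a half turn about z gives the same grasp; the last joint's range is limited). The gripper opens to 87 mm and grips with 3 to 60 N. Pads are 19 mm wide; open, the fingers measure 117 mm over their backs; the gripper's body (75 mm by 190 mm) begins 51 mm behind the grasp point.
Start: joints at [-82.477, 30.224, 82.088, -0, 67.689, -10.227], TCP at [0.191, -0.595, 0.223] pointing down, gripper open.
Joint ranges: [-176.69, 176.69], [-43.24, 126.21], [12.49, 139.97], [-82, 262], [0, 151.66], [-163.58, 163.58]. Speed limits (degrees/s): [159.86, 159.86, 180, 180, 180, 180].

INTERFACE

Orientations are given as a 3x3 rotation matrix whose columns are the frame's x, y, z axes.
In Python, from plant import * gives the robot as it stands. The module is installed in compiled form; this text tells all that it offers.
- The arm moves only by the tool carry_out, never from a script. Its argument "deltas" is a list of rows, each a list of 2 entries, a list of its own where there are three numbers: the shift along the world's x, y, z in mm, then the turn, a rotation vector about the world's x, y, z in rad. In form: [[[x, y, z], [wx, wy, wz]], ...]. A call has 1 to 8 rows; each row shifts and turns the commanded pose from where the row before left it; what a row does not reach is not made up. A row lasts 1/8 s, in which the tool goes at most 62.5 mm and 10.7 degrees, less where a joint would pass 70% of its speed; a pose out of reach is approached as far as the arm can. A call is refused whole if a number of a shift passes 62.5 or a number of a turn 0.188, either way. A call with a gripper value outside its range is refused whole. "claw" is the opening, from 0 (shut) to 1 (fully open), set as the call begins (left out, the last holds). The fingers move at their own pace and stop on an object; "grip_force" is the grip in N (left out, the last holds). Time passes only in rows, so rows that do not move let the fingers close. It gives the time, the measured TCP pose, the force, the opening and the grip force at its end, in the units of the state.
- get_obs(): the state, without advancing time (a new reading comes with each control period).
- get_image(name): name is "side" or "top" or "wrist"; returns the picture (384x512x3 uint8, blue, green, red); there is no depth.
- camera_params(name): a dict with "mtx" (3x3 intrinsics, pixels), "world_from_camera" (4x4, takes a point from camera to world coordinates); the wrist camera has in their place "mount" (4x4, takes a point from camera to tool coordinates, whose origin is the TCP and whose axes are the flange's). Camera axes: x right, y up, looking along -z (the intrinsics and any distortion apply to the point x, -y, -z); pixel columns grow to the right and rows downward; lengths in m; the calibration is good to about 2 mm. A picture is of the moment at which its call begins: read the wrist's pose just before it. camera_params takes no time and is no camera call.
- job_done(): hands the job in; it is judged then, once.
Trained networks look in the newest picture that a camera, given by its name, has taken for a name from the list of things; names that differ only in an ending like _2 or _b are one class to them, and where a whole thing is asked for, a point or a joint stands for the part that bears it (a point fixed in the world has none). Each returns a list of dicts, best first, with "confidence" (0 to 1); they miss things now and then, are a little off and sometimes report something else, mostly with a low value. They report only what shows in the picture. A call takes as long as a camera call.
- find_in(camera, thing): "position" ([x, y, z] in m, in world coordinates, good to about 4 mm: the middle of the surface that is visible of it).
- mark_of(camera, thing): "position" ([x, y, z] in m, in world coordinates, good to about 4 mm: a listed point, or the origin of a listed thing).
The state is a dict: "time_s": time; "joint_positions": joint angles; "dq": joint speeds; "joint_efforts": joint torques, N m; "position": TCP position; "orientation": TCP orientation; "ft_force": force on the tool from outside, world axes, zero at the start; "torque": the same for the moment, N m; "finger_gap": finger opening in m; "grip_force": force on a finger pad.
Only numpy, scipy, OpenCV 4.12 (cv2) and the standard library are available. Lean on these libraries where they do the work, as an engineer would, in place of code of your own. Each camera call takes 0.05 s, during which the arm holds its last target. There are 200 camera calls.

TASK

The thin steel test panel lies flat on the stone levelling slab, where it is too thin to pick up. Keeping it flat on the slab and pressing lightly (never more than 15 N), slide it towards the robot until its near end sticks out at least 30 mm over the slab's edge, then take it by that end and lay it flat in the panel holder between the two guides, pushed gently up against the end stop. Let go of it there, and leave everything else on the bench where it is.

Things in the scene. Friction and masses are not known exactly. Their poses are not given: they have to be found in the camera images.
- panel: thin flat bare steel test panel, 130 x 50 x 2 mm (x, y, z), about 0.1 kg. Origin at the centre of its underside; x along its length, z up. It starts flat on the slab with its -x end towards the robot, that end 15 to 50 mm inside the slab's edge. Fingertips pressed on it hold it better than the stone does, but how slippery it is varies: a press of about 10 N drags it
- panel_near_end (a point): middle of the panel's -x end face (the end towards the robot), at mid thickness; same axes as the panel
- slab: rectangular dark grey stone levelling slab, 220 x 180 mm in x and y and 26 mm thick, its top about 42 mm above the bench, on a lower steel frame with soft feet: pressed at its middle it sinks about 1 mm per 14 N; towards its near or far edge it also rocks and gives about twice as much. Origin at the centre of its top face; z up, -x faces the robot (turned up to 0.25 rad)
- slab_edge (a point): middle of the slab's top edge on the robot's side; x points into the slab (away from the robot), y along the edge. The space in front of and below this edge is free, 42 mm down to the bench
- holder: panel holder, fixed to the bench: an aluminium block 100 x 84 mm (x, y), its flat top 36 mm above the bench, on a foot plate 130 x 130 x 6 mm. On its top, two black guides along x (10 mm high, from x = -40 to 50 mm, inner faces 60 mm apart) and across the +x end a black stop, 14 mm high, near face at x = 40 mm. The -x end, towards the robot, is open. Origin at the centre of the underside, z up
- holder_stop (a point): foot of the stop's near face, on the holder's top surface midway between the guides; x points from the open end to the stop (away from the robot, turned up to 0.25 rad), z up. The seated panel lies along x with its far end on this face and its near end sticking out about 40 mm past the block's open end
- weight: small brass knobbed weight, 26 mm across, 32 mm tall, standing on a far corner of the slab; origin at the centre of its underside. Not to be disturbed
- disc: steel disc with a central hole, 76 mm across, 6 mm thick, on the bench; origin at the centre of its underside. Not to be disturbed
- dish: low glass dish, 80 mm across, 30 mm tall, on the bench; origin at the centre of its underside. Not to be disturbed
- spatula: hand spatula lying on the bench, out of the way at the left. Not to be disturbed
- cup: open steel sample cup, 60 mm across, 55 mm tall, on the bench at the right; origin at the centre of its underside. Not to be disturbed
- stopper: tapered cork stopper, 32 mm across, 28 mm tall, on the bench at the right; origin at the centre of its underside. Not to be disturbed

How it is judged:
By the outcome, as a careful person would: the job done as asked, in the order asked, and still so for the second after the job is handed in, with the robot touching nothing.
It also fails if it takes over 67 s, if anything falls off the work surface, if the arm or the gripper's body presses on something with over 40 N, if the wrist force passes 120 N, or if a joint passes its speed limit or range.

## Working session

There is one attempt and no reset: what is moved stays moved. The work goes in short steps, Python scripts to look and compute and a tool call to move; the robot and the scene stay as the last step left them, time stands still between calls to the robot, and variables do not carry over. Pictures are saved under pics/ and viewed, at most 13 in all, crops included, and the job is handed in when it is done.

Besides the shell and the picture viewer there is one more tool, called after ">>>" as name(argument=value, ...), one argument or row to a line, values as JSON. carry_out: Moves the arm, as the interface text tells. Its arguments: {"type":"object","properties":{"deltas":{"type":"array"},"claw":{"type":"number"},"grip_force":{"type":"number"}},"required":["deltas"]}

```bash
mkdir -p pics; python3 - <<'E'
from plant import *
import cv2, numpy as np
np.set_printoptions(precision=4,suppress=True)
for n in("top","side"):
    im=get_image(n); cv2.imwrite(f"pics/{n}0.png",im)
    p=camera_params(n); print(n,p)
    for t in("panel","panel_near_end","slab","slab_edge","holder_stop","holder","weight"):
        r=mark_of(n,t); print(t,[(np.round(d["position"],4),round(d["confidence"],2)) for d in r[:2]])
print(camera_params("wrist"))
o=get_obs(); print(o)
E
```

```text
top {'mtx': array([[367.9279,   0.    , 259.8638],
       [  0.    , 367.9279, 189.6066],
       [  0.    ,   0.    ,   1.    ]]), 'world_from_camera': array([[-0.0124,  0.98  , -0.1986,  0.3498],
       [-0.9999, -0.012 ,  0.003 ,  0.0247],
       [ 0.0005,  0.1986,  0.9801,  0.9255],
       [ 0.    ,  0.    ,  0.    ,  1.    ]])}
panel [(array([0.6015, 0.1827, 0.0373]), 0.64)]
panel_near_end [(array([0.5385, 0.2034, 0.0424]), 0.94)]
slab [(array([0.5964, 0.1765, 0.0461]), 0.76)]
slab_edge [(array([0.4946, 0.1985, 0.0435]), 0.97)]
holder_stop [(array([ 0.6148, -0.1711,  0.0357]), 0.98)]
holder [(array([ 0.581 , -0.1772,  0.0027]), 0.82)]
weight [(array([0.6964, 0.2293, 0.041 ]), 0.39)]
side {'mtx': array([[475.5775,   0.    , 256.5864],
       [  0.    , 475.5775, 188.9765],
       [  0.    ,   0.    ,   1.    ]]), 'world_from_camera': array([[-0.905 ,  0.2489, -0.345 ,  0.0839],
       [-0.4254, -0.5203,  0.7405,  1.0464],
       [ 0.0048,  0.8169,  0.5767,  0.8386],
       [ 0.    ,  0.    ,  0.    ,  1.    ]])}
panel [(array([0.6033, 0.185 , 0.0435]), 0.64)]
panel_near_end [(arra
[... 575 characters left out ...]
  0.0004,  0.0007,  0.    ],
       [ 0.0005,  0.2913, -0.9566, -0.1624],
       [ 0.    ,  0.    ,  0.    ,  1.    ]])}
{'time_s': 0.8, 'joint_positions': array([-82.4792,  30.2222,  82.0867,   0.0012,  67.6897, -10.2267]), 'dq': array([-0.083 , -0.0559,  0.0005, -0.0021, -0.0245,  0.0086]), 'joint_efforts': array([  0.0005, -43.9949, -17.6979,   0.0634,   0.0502,  -0.    ]), 'position': array([ 0.1906, -0.5952,  0.2226]), 'orientation': array([[ 0.9524,  0.3048,  0.    ],
       [ 0.3048, -0.9524, -0.    ],
       [ 0.    ,  0.    , -1.    ]]), 'ft_force': array([ 0.0384,  0.2537, -0.5217]), 'torque': array([ 0.0165,  0.0045, -0.0299]), 'grip_force': 0.0, 'finger_gap': 0.08712019308842808}
```

View pics/top0.png

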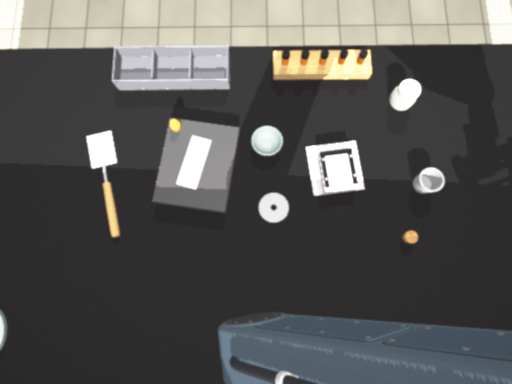

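View pics/side0.png

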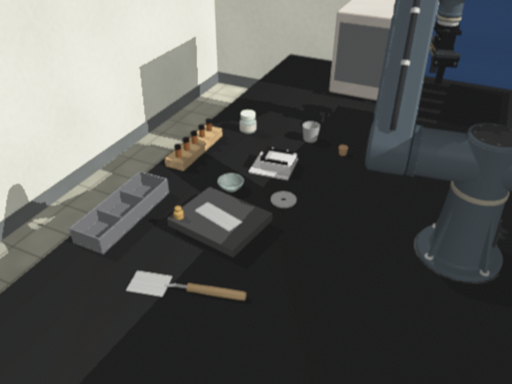

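The pictures agree with the networks. In the top view the panel runs from about (188,187) to (203,137), on the slab. The holder is at about (337,168), open towards the robot. The side view shows the same layout. Next I'll take closer views with the wrist camera.

>>> carry_out(
  deltas=[
    [[20,20,10],[0,0,-0.02]],
    [[40,40,5],[0,0,-0.02]],
    [[42,42,5],[0,0,-0.02]],
    [[42,42,5],[0,0,-0.02]],
    [[42,42,5],[0,0,-0.02]],
    [[42,42,0],[0,0,-0.02]],
    [[42,42,0],[0,0,-0.02]],
    [[42,42,0],[0,0,-0.02]],
  ],
  claw=0,
)

```text
time_s: 1.8
position: [0.5039, -0.2818, 0.2528]
orientation: [[0.989, 0.148, 0.001], [0.148, -0.989, -0.001], [0.0, 0.001, -1.0]]
ft_force: [1.7, -0.5, 0.3]
finger_gap: 0.0149
grip_force: 0.0
```

>>> carry_out(
  deltas=[
    [[42,42,0],[0,0,0]],
    [[35,42,0],[0,0,0]],
    [[15,20,0],[0,0,0]],
    [[0,0,0],[0,0,0]],
    [[0,0,0],[0,0,0]],
  ],
)

```text
time_s: 2.42
position: [0.594, -0.1799, 0.2525]
orientation: [[0.989, 0.149, -0.001], [0.149, -0.989, -0.0], [-0.001, 0.0, -1.0]]
ft_force: [-0.3, -0.0, -0.2]
finger_gap: 0.0006
grip_force: 0.0
```

```bash
cat > h.py <<'E'
from plant import *
import cv2, numpy as np
np.set_printoptions(precision=4,suppress=True)
def shot(f):
    o=get_obs(); im=get_image("wrist"); cv2.imwrite(f"pics/{f}.png",im)
    T=np.eye(4);T[:3,:3]=o["orientation"];T[:3,3]=o["position"]
    np.save(f"pics/{f}.npy",T@camera_params("wrist")["mount"]); print(o["position"],o["ft_force"],o["time_s"])
    return im
def marks(cam,*ts):
    for t in ts: print(t,[(np.round(d["position"],4),round(d["confidence"],2)) for d in mark_of(cam,t)[:2]])
def ray(W,K,uv):
    p=np.c_[np.atleast_2d(uv).astype(float),np.ones(len(np.atleast_2d(uv)))]@np.linalg.inv(K).T
    return W[:3,3],(p*[1,-1,-1])@W[:3,:3].T
def at_z(W,K,uv,z):
    c,d=ray(W,K,uv); return c+d*((z-c[2])/d[:,2:])
E
python3 - <<'E'
from h import *
shot("w1"); marks("wrist","holder_stop","holder")
print(get_obs()["orientation"][:,0])
E
```

```text
[ 0.594  -0.1799  0.2525] [-0.3136 -0.0165 -0.224 ] 2.425
holder_stop [(array([ 0.6213, -0.1673,  0.0328]), 0.69)]
holder [(array([ 0.5787, -0.1757, -0.0008]), 0.7)]
[ 0.9891  0.1474 -0.0003]
```

View pics/w1.png

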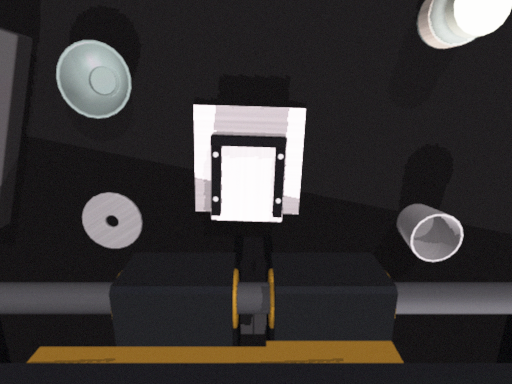

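The wrist view shows the holder with its open end down (at about (247,218)). The stop's foot is at about (248,147), and the inner faces of the guides are at u≈222 and u≈275. The dish is at (95,80) and the disc at (112,220). I'll take a second, shifted view, then look at the slab.

>>> carry_out(
  deltas=[
    [[-15,30,0],[0,0,0]],
    [[-20,40,0],[0,0,0]],
    [[-15,30,0],[0,0,0]],
    [[0,0,0],[0,0,0]],
    [[0,0,0],[0,0,0]],
  ],
)

```text
time_s: 3.2
position: [0.5452, -0.0805, 0.253]
orientation: [[0.989, 0.148, 0.002], [0.148, -0.989, -0.001], [0.001, 0.001, -1.0]]
ft_force: [0.4, -1.0, 0.3]
finger_gap: 0.0006
grip_force: 0.0
```

```bash
python3 - <<'E'
from h import *
shot("w2"); marks("wrist","holder_stop","holder","panel_near_end","slab_edge")
a=cv2.imread("pics/w1.png")[90:240,170:330];b=cv2.imread("pics/w2.png")
cv2.imwrite("pics/z1.png",np.hstack([cv2.resize(a,None,fx=2.5,fy=2.5,interpolation=2),cv2.resize(b[20:170,300:460],None,fx=2.5,fy=2.5,interpolation=2)]))
E
```

```text
[ 0.5452 -0.0805  0.253 ] [ 0.3719 -1.0278  0.3166] 3.2
holder_stop [(array([ 0.618 , -0.1721,  0.0323]), 0.78)]
holder [(array([ 0.582 , -0.1741,  0.0012]), 0.96)]
panel_near_end []
slab_edge [(array([0.4924, 0.1955, 0.0395]), 0.68)]
```

View pics/z1.png

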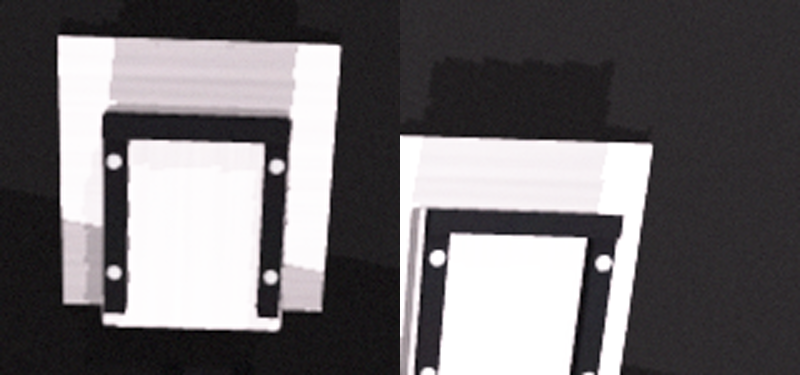

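>>> carry_out(
  deltas=[
    [[10,30,0],[0,0,-0.06]],
    [[10,50,0],[0,0,-0.08]],
    [[10,50,0],[0,0,-0.08]],
    [[10,50,0],[0,0,-0.08]],
    [[10,40,0],[0,0,-0.08]],
    [[0,20,0],[0,0,-0.06]],
    [[0,0,0],[0,0,0]],
    [[0,0,0],[0,0,0]],
  ],
)

```text
time_s: 4.45
position: [0.5946, 0.1598, 0.2523]
orientation: [[0.958, -0.286, -0.0], [-0.286, -0.958, -0.001], [-0.0, 0.001, -1.0]]
ft_force: [-0.1, 0.3, -0.4]
finger_gap: 0.0003
grip_force: 0.0
```

```bash
python3 - <<'E'
from h import *
shot("w3"); marks("wrist","panel","panel_near_end","slab_edge","slab","weight")
print(get_obs()["orientation"][:,0])
E
```

```text
[0.5946 0.1598 0.2523] [-0.0769  0.2726 -0.4079] 4.45
panel [(array([0.6069, 0.1861, 0.0397]), 0.96)]
panel_near_end [(array([0.54  , 0.2047, 0.0382]), 0.9)]
slab_edge []
slab []
weight [(array([0.6987, 0.2317, 0.037 ]), 0.9)]
[ 0.9579 -0.2871  0.0001]
```

View pics/w3.png

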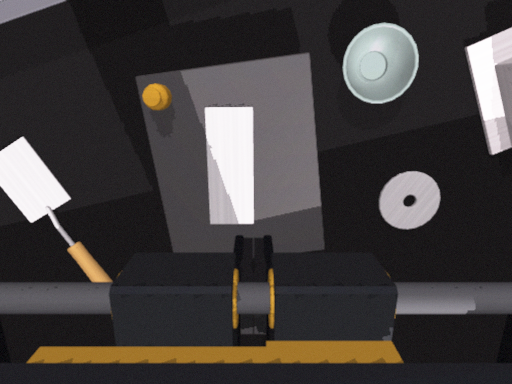

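The wrist view shows the panel at (205,107), (253,107), (254,223) and (210,223). The slab is under it, with the weight at (156,96) and the dish at (380,62). Next I'll work out the geometry.

```bash
python3 - <<'E'
from h import *
K=camera_params("wrist")["mtx"]
W1,W2,W3=[np.load(f"pics/w{i}.npy") for i in(1,2,3)]
f1=lambda p:np.array(p)/2.5+[170,90]
f2=lambda p:(np.array(p)-[400,0])/2.5+[300,20]
def tri(Wa,a,Wb,b,Kb=K):
    ca,da=ray(Wa,K,a);cb,db=ray(Wb,Kb,b)
    for x,y in zip(da,db):
        s=np.linalg.lstsq(np.c_[x,-y],cb-ca,rcond=None)[0]; print("tri",(ca+x*s[0]+cb+y*s[1])/2,"gap",np.linalg.norm(ca+x*s[0]-cb-y*s[1]))
a=f1([(127,141),(265,146),(113,161),(276,166)]);b=f2([(450,233),(587,238),(438,258),(603,263)])
tri(W1,a,W2,b)
yaw=lambda v:np.arctan2(v[1],v[0])
s=at_z(W1,K,a[:2],.05);print("stop top edge",s,s.mean(0),yaw(s[0]-s[1])-np.pi/2)
s=at_z(W2,K,b[:2],.05);print("w2 stop",s,s.mean(0),yaw(s[0]-s[1])-np.pi/2)
g=at_z(W1,K,f1([(127,160),(127,313),(265,160),(258,318)]),.036);print("guides",g,yaw(g[0]-g[1]),yaw(g[2]-g[3]))
n=at_z(W1,K,f1([(104,325),(280,330)]),.036);print("block near",n,n.mean(0),yaw(n[0]-n[1])-np.pi/2)
p=at_z(W3,K,[(205,107),(253.5,107),(254,223),(210,223)],.044);print("panel",p,p.mean(0))
print("len",np.linalg.norm(p[0]-p[3]),np.linalg.norm(p[1]-p[2]),"wid",np.linalg.norm(p[0]-p[1]),np.linalg.norm(p[3]-p[2]),"yaw",yaw(p[0]-p[3]),yaw(p[1]-p[2]))
sl=at_z(W3,K,[(137,76),(308,54),(324,247)],.042);print("slab",sl,yaw(sl[1]-sl[2]),yaw(sl[0]-sl[1])-np.pi/2,np.linalg.norm(sl[0]-sl[1]))
# panel far corners & near corners in top image
im=cv2.imread("pics/top0.png");P=camera_params("top")
for q in p:
    c=np.linalg.inv(P["world_from_camera"])@np.r_[q,1];print(P["mtx"][0,0]*c[0]/-c[2]+P["mtx"][0,2],P["mtx"][1,1]*c[1]/c[2]+P["mtx"][1,2])
E
```

```text
tri [ 0.6147 -0.1414  0.0451] gap 0.0016119279037936703
tri [ 0.6209 -0.2007  0.0398] gap 0.0022216127122644314
tri [ 0.605  -0.1372  0.049 ] gap 0.00045156749751544046
tri [ 0.613  -0.2068  0.047 ] gap 0.00020583331629616945
stop top edge [[ 0.6147 -0.1421  0.05  ]
 [ 0.6213 -0.2003  0.05  ]] [ 0.618  -0.1712  0.05  ] 0.11268344975183964
w2 stop [[ 0.6155 -0.14    0.05  ]
 [ 0.6219 -0.1965  0.05  ]] [ 0.6187 -0.1683  0.05  ] 0.11274551137037236
guides [[ 0.6041 -0.1421  0.036 ]
 [ 0.5326 -0.1509  0.036 ]
 [ 0.6132 -0.2026  0.036 ]
 [ 0.5393 -0.2118  0.036 ]] 0.12160178243756024 0.12442275446864486
block near [[ 0.5251 -0.1409  0.036 ]
 [ 0.5349 -0.2231  0.036 ]] [ 0.53  -0.182  0.036] 0.11863110827032397
panel [[0.6725 0.1888 0.044 ]
 [0.6581 0.1404 0.044 ]
 [0.534  0.1768 0.044 ]
 [0.5486 0.2254 0.044 ]] [0.6033 0.1829 0.044 ]
len 0.12925951322030899 0.12927249509124608 wid 0.05054200548907239 0.05067258784381116 yaw -0.28667240898165014 -0.28566266968782145
slab [[0.7215 0.2457 0.042 ]
 [0.6917 0.0732 0.042 ]
 [0.4804 0.1063 0.042 ]] -0.15534030805118385 -0.17109113540846188 0.1749906527218863
192.9813386014971 134.36016902461444
212.11884849488862 139.6108542316786
196.5446759547477 188.1052786955301
176.88097263794873 182.54498820964415
```

>>> carry_out(
  deltas=[
    [[5,4,-20],[0,0,0]],
    [[6,4,-45],[0,0,0]],
    [[6,4,-45],[0,0,0]],
    [[5,4,-45],[0,0,0]],
    [[3,2,-25],[0,0,0]],
    [[0,0,-15],[0,0,0]],
    [[0,0,0],[0,0,0]],
    [[0,0,0],[0,0,0]],
  ],
  grip_force=20,
)

```text
time_s: 5.75
position: [0.6203, 0.1788, 0.0585]
orientation: [[0.958, -0.286, 0.002], [-0.286, -0.958, 0.0], [0.002, -0.001, -1.0]]
ft_force: [0.5, -0.2, 0.2]
finger_gap: 0.0008
grip_force: 0.0
```

>>> carry_out(
  deltas=[
    [[0,0,-3],[0,0,0]],
    [[0,0,-3],[0,0,0]],
    [[0,0,-2],[0,0,0]],
    [[0,0,0],[0,0,0]],
    [[0,0,0],[0,0,0]],
  ],
)

```text
time_s: 6.38
position: [0.6196, 0.1788, 0.0496]
orientation: [[0.958, -0.286, 0.0], [-0.286, -0.958, 0.0], [0.0, -0.0, -1.0]]
ft_force: [-0.3, 0.6, -0.6]
finger_gap: 0.0004
grip_force: 0.0
```

>>> carry_out(
  deltas=[
    [[0,0,-1],[0,0,0]],
    [[0,0,-1],[0,0,0]],
    [[0,0,-1],[0,0,0]],
    [[0,0,0],[0,0,0]],
    [[0,0,0],[0,0,0]],
  ],
)

```text
time_s: 7.0
position: [0.6196, 0.1788, 0.0465]
orientation: [[0.958, -0.286, -0.0], [-0.286, -0.958, -0.0], [-0.0, 0.0, -1.0]]
ft_force: [-0.0, 0.6, -0.6]
finger_gap: 0.0003
grip_force: 0.0
```

>>> carry_out(
  deltas=[
    [[0,0,-0.5],[0,0,0]],
    [[0,0,-0.5],[0,0,0]],
    [[0,0,0],[0,0,0]],
    [[0,0,0],[0,0,0]],
  ],
)

```text
time_s: 7.5
position: [0.6196, 0.1788, 0.0456]
orientation: [[0.958, -0.286, 0.0], [-0.286, -0.958, 0.0], [0.0, -0.0, -1.0]]
ft_force: [0.3, 0.3, -0.2]
finger_gap: 0.0006
grip_force: 0.0
```

>>> carry_out(
  deltas=[
    [[0,0,-0.4],[0,0,0]],
    [[0,0,-0.4],[0,0,0]],
    [[0,0,0],[0,0,0]],
    [[0,0,0],[0,0,0]],
  ],
)

```text
time_s: 8.0
position: [0.6195, 0.1788, 0.0447]
orientation: [[0.958, -0.286, -0.0], [-0.286, -0.958, 0.0], [-0.0, -0.0, -1.0]]
ft_force: [-0.4, -0.1, 0.4]
finger_gap: 0.0004
grip_force: 0.0
```

>>> carry_out(
  deltas=[
    [[0,0,-0.2],[0,0,0]],
    [[0,0,-0.2],[0,0,0]],
    [[0,0,0],[0,0,0]],
    [[0,0,0],[0,0,0]],
  ],
)

```text
time_s: 8.5
position: [0.6196, 0.1788, 0.0444]
orientation: [[0.958, -0.286, 0.0], [-0.286, -0.958, -0.0], [0.0, -0.0, -1.0]]
ft_force: [0.1, -0.1, -0.4]
finger_gap: 0.0003
grip_force: 0.0
```

>>> carry_out(
  deltas=[
    [[0,0,-0.3],[0,0,0]],
    [[0,0,-0.2],[0,0,0]],
    [[0,0,0],[0,0,0]],
    [[0,0,0],[0,0,0]],
  ],
)

```text
time_s: 9.0
position: [0.6196, 0.1788, 0.0441]
orientation: [[0.958, -0.286, 0.0], [-0.286, -0.958, -0.0], [0.0, -0.0, -1.0]]
ft_force: [-0.2, -0.0, 3.0]
finger_gap: 0.0002
grip_force: 1.3
```

>>> carry_out(
  deltas=[
    [[0,0,-0.2],[0,0,0]],
    [[0,0,-0.2],[0,0,0]],
    [[0,0,0],[0,0,0]],
    [[0,0,0],[0,0,0]],
  ],
)

```text
time_s: 9.5
position: [0.6196, 0.1788, 0.0439]
orientation: [[0.958, -0.286, 0.0], [-0.286, -0.958, 0.0], [0.0, -0.0, -1.0]]
ft_force: [-1.1, 0.3, 5.2]
finger_gap: 0.0006
grip_force: 2.5
```

>>> carry_out(
  deltas=[
    [[0,0,-0.2],[0,0,0]],
    [[0,0,-0.2],[0,0,0]],
    [[0,0,0],[0,0,0]],
    [[0,0,0],[0,0,0]],
  ],
)

```text
time_s: 10.0
position: [0.6196, 0.1788, 0.0437]
orientation: [[0.958, -0.286, 0.0], [-0.286, -0.958, -0.0], [0.0, -0.0, -1.0]]
ft_force: [-2.6, 0.8, 4.7]
finger_gap: 0.0003
grip_force: 3.2
```

>>> carry_out(
  deltas=[
    [[-1,0.2,0],[0,0,0]],
    [[-2,0.3,0],[0,0,0]],
    [[-2,0.3,0],[0,0,0]],
    [[-2,0.4,0],[0,0,0]],
    [[0,0,0],[0,0,0]],
  ],
)

```text
time_s: 10.62
position: [0.6142, 0.1802, 0.0438]
orientation: [[0.958, -0.286, 0.004], [-0.286, -0.958, 0.0], [0.004, -0.001, -1.0]]
ft_force: [3.0, -0.6, 5.1]
finger_gap: 0.0003
grip_force: 2.8
```

>>> carry_out(
  deltas=[
    [[0,0,-0.2],[0,0,0]],
    [[0,0,-0.2],[0,0,0]],
    [[0,0,0],[0,0,0]],
    [[0,0,0],[0,0,0]],
  ],
)

```text
time_s: 11.12
position: [0.6141, 0.1802, 0.0437]
orientation: [[0.958, -0.286, 0.004], [-0.286, -0.958, 0.0], [0.003, -0.001, -1.0]]
ft_force: [3.0, -1.4, 6.7]
finger_gap: 0.0003
grip_force: 3.6
```

```bash
python3 - <<'E'
from h import *
shot("w4"); marks("top","panel_near_end","slab_edge"); get_image("top"); marks("top","panel_near_end","slab_edge","panel");marks("wrist","panel")
E
```

```text
[0.6141 0.1802 0.0437] [ 2.9793 -1.3949  6.7044] 11.125
panel_near_end [(array([0.5385, 0.2034, 0.0424]), 0.94)]
slab_edge [(array([0.4946, 0.1985, 0.0435]), 0.97)]
panel_near_end [(array([0.5375, 0.2017, 0.0414]), 0.58)]
slab_edge [(array([0.497 , 0.1935, 0.0446]), 0.88)]
panel [(array([0.6006, 0.1827, 0.037 ]), 0.95)]
panel []
```

>>> carry_out(
  deltas=[
    [[0,0,-0.3],[0,0,0]],
    [[0,0,-0.3],[0,0,0]],
    [[0,0,0],[0,0,0]],
    [[-2,0.3,0],[0,0,0]],
    [[-2,0.3,0],[0,0,0]],
    [[-2,0.3,0],[0,0,0]],
    [[-2,0.4,0],[0,0,0]],
    [[0,0,0],[0,0,0]],
  ],
)

```text
time_s: 12.52
position: [0.6076, 0.1815, 0.0436]
orientation: [[0.958, -0.286, 0.007], [-0.286, -0.958, 0.001], [0.006, -0.003, -1.0]]
ft_force: [4.4, -0.1, 7.5]
finger_gap: 0.0003
grip_force: 4.0
```

```bash
python3 - <<'E'
from h import *
a=cv2.imread("pics/w3.png");shot("w5"); b=cv2.imread("pics/w5.png")
t=get_image("top");cv2.imwrite("pics/t5.png",t); marks("top","panel_near_end","slab_edge","panel")
t0=cv2.imread("pics/top0.png");c=lambda i:cv2.resize(i[105:225,140:260],(400,400),interpolation=2)
cv2.imwrite("pics/z5.png",np.hstack([c(t0),c(t)]))
E
```

```text
[0.6076 0.1815 0.0436] [ 4.3758 -0.1353  7.5024] 12.525
panel_near_end [(array([0.5318, 0.2002, 0.0444]), 0.87), (array([0.5947, 0.1844, 0.0354]), 0.62)]
slab_edge [(array([0.4963, 0.1937, 0.0434]), 0.6)]
panel [(array([0.593 , 0.1837, 0.0355]), 0.64)]
```

View pics/z5.png

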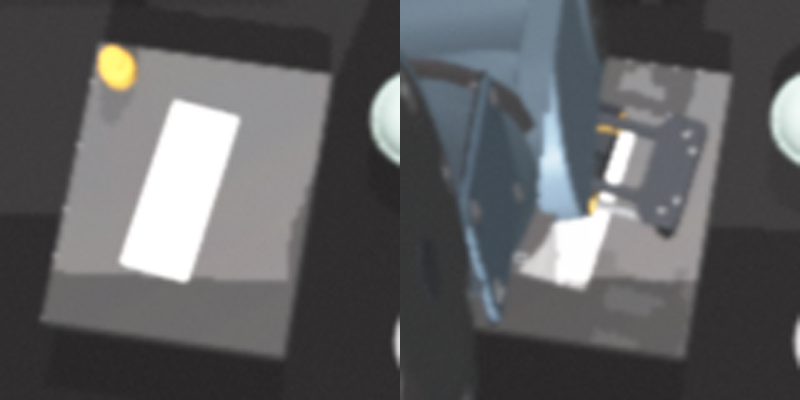

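The left crop is the start and the right crop is now. The panel's near-right corner moved from (187,281) to (187,290), which is about 7 mm of the 12 mm the tool travelled. It is dragging but slipping a little, so I'll press slightly harder.

>>> carry_out(
  deltas=[
    [[0,0,-0.3],[0,0,0]],
    [[0,0,-0.3],[0,0,0]],
    [[0,0,0],[0,0,0]],
    [[-2,0.3,0],[0,0,0]],
    [[-3,0.5,0],[0,0,0]],
    [[-3,0.5,0],[0,0,0]],
    [[-3,0.5,0],[0,0,0]],
    [[0,0,0],[0,0,0]],
  ],
)

```text
time_s: 13.78
position: [0.5974, 0.1834, 0.0435]
orientation: [[0.958, -0.286, 0.009], [-0.286, -0.958, 0.001], [0.008, -0.003, -1.0]]
ft_force: [4.6, -0.3, 9.9]
finger_gap: 0.0007
grip_force: 4.7
```

```bash
cat >> h.py <<'E'
def corner(f):
    t=get_image("top");cv2.imwrite(f"pics/{f}.png",t)
    o=get_obs();print(o["position"],o["ft_force"],o["time_s"])
    # near edge rows: lowest bright pixels around expected column range
    g=t[120:225,165:235].min(2); v,u=np.where(g>185); 
    k=v>=v.max()-6; uv=np.c_[u[k]+165,v[k]+120]
    P=camera_params("top"); i=uv[:,1].argmax(); print("lowest px",uv[i],"world",at_z(P["world_from_camera"],P["mtx"],uv[i],.044))
    marks("top","panel_near_end","slab_edge")
E
python3 - <<'E'
from h import *
corner("t6")
for f in("top0","t5"):
    g=cv2.imread(f"pics/{f}.png")[120:225,165:235].min(2); v,u=np.where(g>185);print(f,v.max()+120,u[v.argmax()]+165)
E
```

```text
[0.5974 0.1834 0.0435] [ 5.6925 -1.3536  9.3182] 13.825
lowest px [190 194] world [[0.5195 0.1925 0.044 ]]
panel_near_end [(array([0.5225, 0.2065, 0.0417]), 0.8)]
slab_edge [(array([0.4955, 0.197 , 0.0391]), 0.65)]
top0 189 194
t5 190 191
```

>>> carry_out(
  deltas=[
    [[-3,0.5,0],[0,0,0]],
    [[-3,0.5,0],[0,0,0]],
    [[-3,0.5,-0.1],[0,0,0]],
    [[-3,0.5,0],[0,0,0]],
    [[-3,0.5,0],[0,0,0]],
    [[-3,0.5,0],[0,0,0]],
    [[-3,0.5,0],[0,0,0]],
    [[0,0,0],[0,0,0]],
  ],
)

```text
time_s: 14.92
position: [0.5766, 0.187, 0.0434]
orientation: [[0.958, -0.286, 0.009], [-0.286, -0.958, 0.001], [0.009, -0.004, -1.0]]
ft_force: [5.2, -0.8, 10.1]
finger_gap: 0.0003
grip_force: 4.9
```

```bash
python3 - <<'E'
from h import *
corner("t7")
E
```

```text
[0.5766 0.187  0.0434] [ 4.9639 -1.0997  9.4553] 14.975
lowest px [190 203] world [[0.4973 0.1919 0.044 ]]
panel_near_end [(array([0.5016, 0.2097, 0.0423]), 0.54)]
slab_edge [(array([0.4945, 0.1978, 0.0442]), 0.95)]
```

>>> carry_out(
  deltas=[
    [[-3,0.5,0],[0,0,0]],
    [[-3,0.5,-0.1],[0,0,0]],
    [[-3,0.5,0],[0,0,0]],
    [[-3,0.5,0],[0,0,0]],
    [[-3,0.5,-0.1],[0,0,0]],
    [[-3,0.5,0],[0,0,0]],
    [[-3,0.5,0],[0,0,0]],
    [[-3,0.5,0],[0,0,0]],
  ],
)

```text
time_s: 16.08
position: [0.5533, 0.1909, 0.0432]
orientation: [[0.958, -0.286, 0.011], [-0.286, -0.958, 0.001], [0.01, -0.004, -1.0]]
ft_force: [5.9, -0.5, 9.7]
finger_gap: -0.0003
grip_force: 4.8
```

>>> carry_out(
  deltas=[
    [[-3,0.5,0],[0,0,0]],
    [[-3,0.5,-0.1],[0,0,0]],
    [[-3,0.5,0],[0,0,0]],
    [[-3,0.5,0],[0,0,0]],
    [[-3,0.5,-0.1],[0,0,0]],
    [[-3,0.5,0],[0,0,0]],
    [[-3,0.5,0],[0,0,0]],
    [[0,0,0],[0,0,0]],
  ],
)

```text
time_s: 17.08
position: [0.5317, 0.1946, 0.0428]
orientation: [[0.958, -0.286, 0.009], [-0.286, -0.958, 0.001], [0.009, -0.004, -1.0]]
ft_force: [5.2, 0.3, 9.5]
finger_gap: 0.0003
grip_force: 5.0
```

```bash
python3 - <<'E'
from h import *
corner("t8");get_image("side");marks("side","panel_near_end","slab_edge")
E
```

```text
[0.5317 0.1946 0.0428] [ 4.8345 -0.3127 10.2948] 17.125
lowest px [185 221] world [[0.4536 0.2028 0.044 ]]
panel_near_end [(array([0.4542, 0.2162, 0.0398]), 0.5)]
slab_edge [(array([0.4932, 0.1939, 0.0456]), 0.72)]
panel_near_end [(array([0.4587, 0.2162, 0.0449]), 0.58)]
slab_edge [(array([0.4891, 0.1955, 0.0411]), 0.68), (array([0.6901, 0.2296, 0.0438]), 0.49)]
```

>>> carry_out(
  deltas=[
    [[-2,0.3,0],[0,0,0]],
    [[-2,0.3,-0.1],[0,0,0]],
    [[0,0,0],[0,0,0]],
    [[0,0,0.5],[0,0,0]],
    [[0,0,1],[0,0,0]],
    [[0,0,2],[0,0,0]],
    [[0,0,10],[0,0,0]],
    [[0,0,40],[0,0,0]],
  ],
)

```text
time_s: 18.38
position: [0.5197, 0.1942, 0.0923]
orientation: [[0.958, -0.286, -0.01], [-0.286, -0.958, -0.001], [-0.009, 0.004, -1.0]]
ft_force: [0.8, -0.3, -0.2]
finger_gap: 0.0005
grip_force: 0.0
```

>>> carry_out(
  deltas=[
    [[0,0,50],[0,0,0]],
    [[0,0,50],[0,0,0]],
    [[-3,0,25],[0,0,0]],
    [[0,0,0],[0,0,0]],
    [[0,0,0],[0,0,0]],
  ],
  claw=1,
)

```text
time_s: 19.0
position: [0.5189, 0.1945, 0.218]
orientation: [[0.958, -0.286, -0.004], [-0.286, -0.958, -0.001], [-0.003, 0.002, -1.0]]
ft_force: [-0.1, 0.2, 0.1]
finger_gap: 0.0426
grip_force: 0.0
```

```bash
python3 - <<'E'
from h import *
corner("t9");shot("w9");marks("wrist","panel_near_end","slab_edge","panel")
E
```

```text
[0.5189 0.1945 0.2175] [0.2715 0.4135 0.175 ] 19.05
lowest px [186 224] world [[0.4464 0.2002 0.044 ]]
panel_near_end [(array([0.4503, 0.2157, 0.0443]), 0.73), (array([0.496 , 0.1956, 0.0447]), 0.31)]
slab_edge [(array([0.4924, 0.1953, 0.044 ]), 0.91), (array([ 0.6621,  0.0002, -0.003 ]), 0.41)]
[0.5194 0.1945 0.2176] [-0.445   1.0652  0.7273] 19.15
panel_near_end [(array([0.4519, 0.218 , 0.0387]), 0.96)]
slab_edge []
panel [(array([0.5148, 0.1994, 0.0426]), 0.57)]
```

View pics/w9.png

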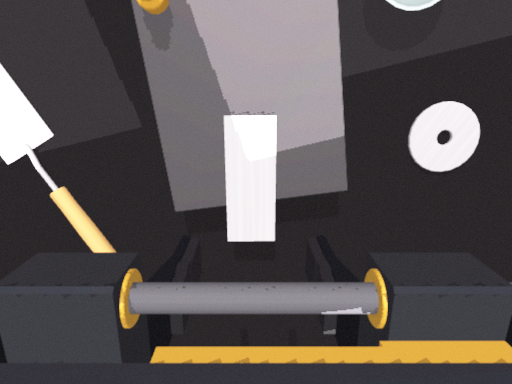

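The panel now overhangs: its near end is at v≈241 (u 227–275), and the slab's edge crosses it at about v≈201. I'll compute the exact position.

```bash
python3 - <<'E'
from h import *
K=camera_params("wrist")["mtx"];W=np.load("pics/w9.npy")
p=at_z(W,K,[(224.5,115),(277,115),(275.5,241.5),(227,241.5)],.044)
e=at_z(W,K,[(176,211),(347,189)],.042)
m=(p[2]+p[3])/2; f=(p[0]+p[1])/2; a=(f-m)[:2]
print("near",m,"ctr",p.mean(0),"len",np.linalg.norm(a),"yaw",np.arctan2(a[1],a[0]))
d=(e[0]-e[1])[:2];d/=np.linalg.norm(d);n=np.array([d[1],-d[0]]);print("edge",e,np.arctan2(n[1],n[0]),"inside",[float((q[:2]-e[0][:2])@n) for q in(p[2],p[3],m)])
u=a/np.linalg.norm(a); g=m[:2]+u*.021; print("grasp",g,"inside",(g-e[0][:2])@n,"delta mm",(g-get_obs()["position"][:2])*1e3, get_obs()["position"])
E
```

```text
near [0.4517 0.2167 0.044 ] ctr [0.5144 0.198  0.044 ] len 0.1309209896116452 yaw -0.2886732081798899
edge [[0.5063 0.2819 0.042 ]
 [0.4786 0.1067 0.042 ]] -0.1570903501129919 inside [-0.047227060730595675, -0.04032016134628993, -0.04377361103844283]
grasp [0.4718 0.2107] inside -0.02295514639517787 delta mm [-48.4283  16.0857] [0.5202 0.1946 0.2185]
```

>>> carry_out(
  deltas=[
    [[-15,5,0],[0,0,0]],
    [[-25,8,-10],[0,0,0]],
    [[-8,3,-40],[0,0,0]],
    [[0,0,-45],[0,0,0]],
    [[0,0,-20],[0,0,0]],
    [[0,0,0],[0,0,0]],
    [[0,0,0],[0,0,0]],
  ],
  claw=1,
)

```text
time_s: 20.23
position: [0.4728, 0.211, 0.1052]
orientation: [[0.958, -0.286, 0.001], [-0.286, -0.958, 0.0], [0.001, -0.001, -1.0]]
ft_force: [0.1, -0.6, 0.8]
finger_gap: 0.0869
grip_force: 0.0
```

>>> carry_out(
  deltas=[
    [[0,0,-15],[0,0,0]],
    [[0,0,-20],[0,0,0]],
    [[0,0,-20],[0,0,0]],
    [[0,0,-15],[0,0,0]],
    [[0,0,-7],[0,0,0]],
    [[0,0,0],[0,0,0]],
    [[0,0,0],[0,0,0]],
  ],
)

```text
time_s: 21.1
position: [0.473, 0.2108, 0.0278]
orientation: [[0.958, -0.286, 0.001], [-0.286, -0.958, 0.0], [0.001, -0.001, -1.0]]
ft_force: [0.4, 0.1, 0.4]
finger_gap: 0.0865
grip_force: 0.0
```

>>> carry_out(
  deltas=[
    [[0,0,-3],[0,0,0]],
    [[0,0,0],[0,0,0]],
    [[0,0,0],[0,0,0]],
    [[0,0,0],[0,0,0]],
    [[0,0,0],[0,0,0]],
    [[0,0,0],[0,0,0]],
    [[0,0,0],[0,0,0]],
    [[0,0,0],[0,0,0]],
  ],
  claw=0,
  grip_force=40,
)

```text
time_s: 22.1
position: [0.4726, 0.2107, 0.0243]
orientation: [[0.958, -0.286, 0.0], [-0.286, -0.958, 0.0], [0.0, -0.0, -1.0]]
ft_force: [-0.1, -0.4, 0.9]
finger_gap: 0.0481
grip_force: 40.0
```

>>> carry_out(
  deltas=[
    [[0,0,3],[0,0,0]],
    [[0,0,6],[0,0,0]],
    [[0,0,12],[0,0,0]],
    [[0,0,20],[0,0,0]],
    [[0,0,25],[0,0,0]],
    [[0,0,15],[0,0,0]],
    [[0,0,5],[0,0,0]],
    [[0,0,0],[0,0,0]],
  ],
)

```text
time_s: 23.1
position: [0.4725, 0.2107, 0.1105]
orientation: [[0.958, -0.286, 0.0], [-0.286, -0.958, 0.0], [0.0, -0.0, -1.0]]
ft_force: [0.1, 0.0, -1.3]
finger_gap: 0.0476
grip_force: 40.0
```

```bash
python3 - <<'E'
from h import *
a=shot("w10");get_image("side");marks("side","panel","panel_near_end");marks("wrist","panel")
s=get_image("side");cv2.imwrite("pics/s10.png",s)
cv2.imwrite("pics/z10.png",np.hstack([cv2.resize(a,(400,300)),cv2.resize(s[120:270,130:330],(400,300),interpolation=2)]))
E
```

```text
[0.4725 0.2107 0.1105] [ 0.0576  0.0039 -1.2811] 23.1
panel [(array([0.5139, 0.2037, 0.1268]), 0.53)]
panel_near_end [(array([0.4531, 0.2177, 0.1347]), 0.73)]
panel [(array([0.5135, 0.1978, 0.1254]), 0.72)]
```

View pics/z10.png

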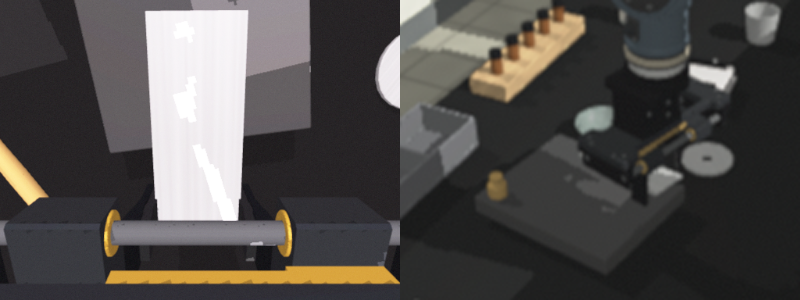

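The panel is held and lifted clear of the slab, close to level. Far corners in the left half are at (146,12) and (248,12). I'll measure its pose in the hand precisely.

```bash
python3 - <<'E'
from h import *
from scipy.optimize import least_squares
im=cv2.imread("pics/w10.png")
g=im.min(2)
for v in (20,60,120,200,240):
    k=np.where(g[v,150:350]>140)[0]+150; print(v,k.min(),k.max())
for u in(200,250,300): k=np.where(g[:120,u]>140)[0]; print("col",u,k.min())
K=camera_params("wrist")["mtx"];M=camera_params("wrist")["mount"]
obs=[]
for v in(20,60,120,200): k=np.where(g[v,150:350]>140)[0]+150; obs.append((v,k.min(),k.max()+1))
top=[np.where(g[:120,u]>140)[0].min() for u in(200,250,300)]
Mi=np.linalg.inv(M)
def proj(X):
    c=(Mi@np.c_[X,np.ones(len(X))].T).T; return np.c_[K[0,0]*c[:,0]/-c[:,2]+K[0,2],K[1,1]*-c[:,1]/-c[:,2]+K[1,2]]
def res(q):
    far,y0,yaw,droop,z0=q; r=[]
    x=np.array([far,0.0]);  pts=[]
    for s in(-.025,.025):
        ax=np.array([np.cos(yaw),np.sin(yaw),0])
        P=np.array([[t*ax[0]-s*ax[1],y0+t*ax[1]+s*ax[0],z0+droop*t] for t in x]); pts.append(proj(P))
    pts.sort(key=lambda p:p[0,0])
    for j in(0,1):
        (ua,va),(ub,vb)=pts[j]
        for o in obs: r.append(ua+(o[0]-va)*(ub-ua)/(vb-va)-o[1+j])
    (ua,va),(ub,vb)=pts[0][0],pts[1][0]
    for u,t in zip((200,250,300),top): r.append(va+(u-ua)*(vb-va)/(ub-ua)-t)
    return r
s=least_squares(res,[.109,0,0,0,-.019]); print(s.x,s.cost,np.round(s.fun,1))
E
```

```text
20 186 349
60 188 349
120 191 313
200 195 310
240 198 308
col 200 14
col 250 0
col 300 7
[ 0.1046 -0.0026  0.0638 -0.4978  0.0035] 220.9416709228914 [ -1.7  -0.7   0.7   2.7  -0.   -9.3  12.8  -2.7 -10.5   7.    3.6]
```

```bash
python3 - <<'E'
from h import *
from scipy.optimize import least_squares
g=cv2.imread("pics/w10.png").min(2)
print(g[60,300:330],g[5:25,250],g[5:25,200],g[5:25,300])
obs=[(v,)+tuple((lambda k:(k.min(),k.max()+1))(np.where(g[v,170:330]>(185))[0]+170)) for v in(30,60,90,120,160,200,235)];print(obs)
K=camera_params("wrist")["mtx"];Mi=np.linalg.inv(camera_params("wrist")["mount"])
def proj(X):
    c=(Mi@np.c_[X,np.ones(len(X))].T).T; return np.c_[K[0,0]*c[:,0]/-c[:,2]+K[0,2],K[1,1]*-c[:,1]/-c[:,2]+K[1,2]]
def res(q,vt=14.5):
    far,y0,yaw,droop,z0=q; r=[]; pts=[]
    for s in(-.025,.025):
        pts.append(proj(np.array([[t*np.cos(yaw)-s*np.sin(yaw),y0+t*np.sin(yaw)+s*np.cos(yaw),z0+droop*t] for t in(far,0.)])))
    pts.sort(key=lambda p:p[0,0])
    for j in(0,1):
        (ua,va),(ub,vb)=pts[j]
        for o in obs: r.append(ua+(o[0]-va)*(ub-ua)/(vb-va)-o[1+j])
    r.append((pts[0][0,1]+pts[1][0,1])/2-vt); return r
s=least_squares(res,[.109,0,0,0,-.019],loss="soft_l1"); print(s.x,s.cost,np.round(s.fun,1))
E
```

```text
[240 241 241 242 243 243 242 241 240 239 238 238 240 241 243 226 158 146
 143 144 145 144 143 144 143 143 144 140 146 144] [146 145 146 142 146 145 146 145 212 241 244 244 244 245 243 244 244 245
 243 244] [ 97  96  96  99  99  97  98  97 126 228 244 243 244 243 243 243 243 242
 243 243] [ 98 117 141 146 147 145 144 144 228 243 243 244 243 244 245 244 243 244
 242 243]
[(30, np.int64(187), np.int64(317)), (60, np.int64(188), np.int64(316)), (90, np.int64(190), np.int64(315)), (120, np.int64(191), np.int64(313)), (160, np.int64(194), np.int64(312)), (200, np.int64(196), np.int64(310)), (235, np.int64(198), np.int64(309))]
[ 0.1088  0.     -0.0066  0.0161 -0.0192] 0.5107266239664889 [-0.4  0.3 -0.1  0.6 -0.2 -0.  -0.1  0.1 -0.1 -0.3  0.5 -0.2  0.2 -0.2
 -0. ]
```

>>> carry_out(
  deltas=[
    [[0,-10,5],[0,0,0.02]],
    [[2,-25,0],[0,0,0.04]],
    [[3,-38,0],[0,0,0.05]],
    [[3,-40,0],[0,0,0.05]],
    [[3,-40,0],[0,0,0.05]],
    [[3,-40,0],[0,0,0.05]],
    [[3,-40,0],[0,0,0.05]],
    [[3,-40,0],[0,0,0.04]],
  ],
)

```text
time_s: 24.4
position: [0.4925, -0.0636, 0.115]
orientation: [[0.998, 0.061, -0.001], [0.061, -0.998, 0.0], [-0.0, -0.0, -1.0]]
ft_force: [0.0, 0.2, -1.4]
finger_gap: 0.0476
grip_force: 40.0
```

>>> carry_out(
  deltas=[
    [[3,-40,0],[0,0,0.03]],
    [[2,-40,0],[0,0,0.024]],
    [[1,-28,0],[0,0,0]],
    [[0,-12,0],[0,0,0]],
    [[0,-3,0],[0,0,0]],
    [[0,0,0],[0,0,0]],
    [[0,0,0],[0,0,0]],
  ],
)

```text
time_s: 25.28
position: [0.4983, -0.1841, 0.1153]
orientation: [[0.993, 0.115, -0.001], [0.115, -0.993, 0.001], [-0.001, -0.001, -1.0]]
ft_force: [-0.7, -0.6, -1.4]
finger_gap: 0.0479
grip_force: 40.0
```

```bash
python3 - <<'E'
from h import *
shot("w11");o=get_obs();print(np.arctan2(*o["orientation"][1::-1,0]),o["orientation"][2]);marks("wrist","holder_stop","holder")
p=o["position"];st=np.array([.619,-.171]);a=np.array([np.cos(.12),np.sin(.12)])
print("to stop along",(st-p[:2])@a-.1088,"lateral",(st-p[:2])@[-a[1],a[0]])
E
```

```text
[ 0.4983 -0.1841  0.1153] [-0.6871 -0.6119 -1.4068] 25.275
0.1151065153605975 [-0.0005 -0.0005 -1.    ]
holder_stop [(array([ 0.6202, -0.169 ,  0.0356]), 0.69)]
holder []
to stop along 0.012517671390299565 lateral -0.0013328690247525257
```

View pics/w11.png

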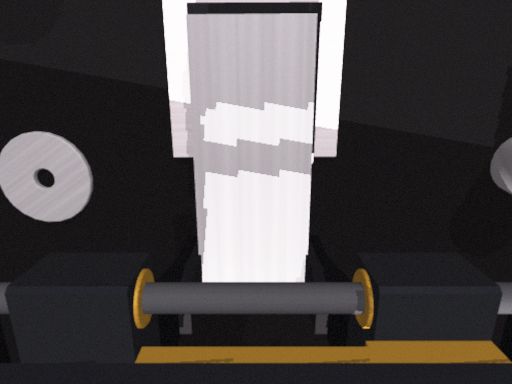

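The panel is above the holder. Its far end is at v≈15, just short of the black stop bar (v≈4–12). The foot plate's middle is at u≈255, against u≈253 for the panel, so I need to shift about 1.5 mm to the right.

>>> carry_out(
  deltas=[
    [[0,-1.6,-10],[0,0,0]],
    [[0,0,-25],[0,0,0]],
    [[0,0,-25],[0,0,0]],
    [[0,0,-15],[0,0,0]],
    [[0,0,-8],[0,0,0]],
    [[0,0,-4],[0,0,0]],
    [[0,0,0],[0,0,0]],
    [[0,0,0],[0,0,0]],
  ],
)

```text
time_s: 26.42
position: [0.499, -0.1872, 0.0289]
orientation: [[0.994, 0.114, 0.001], [0.114, -0.994, -0.001], [0.001, 0.001, -1.0]]
ft_force: [-0.2, 0.5, -0.3]
finger_gap: 0.0478
grip_force: 40.0
```

>>> carry_out(
  deltas=[
    [[0,0,-1.5],[0,0,0]],
    [[0,0,-1.5],[0,0,0]],
    [[0,0,-1],[0,0,0]],
    [[0,0,0],[0,0,0]],
    [[0,0,0],[0,0,0]],
  ],
)

```text
time_s: 27.05
position: [0.4985, -0.1869, 0.0243]
orientation: [[0.994, 0.114, -0.0], [0.114, -0.994, 0.0], [-0.0, -0.0, -1.0]]
ft_force: [-0.5, -0.3, -1.0]
finger_gap: 0.0479
grip_force: 40.0
```

```bash
python3 - <<'E'
from h import *
shot("w12")
E
```

```text
[ 0.4985 -0.1869  0.0243] [-0.5488 -0.2638 -0.9961] 27.05
```

View pics/w12.png

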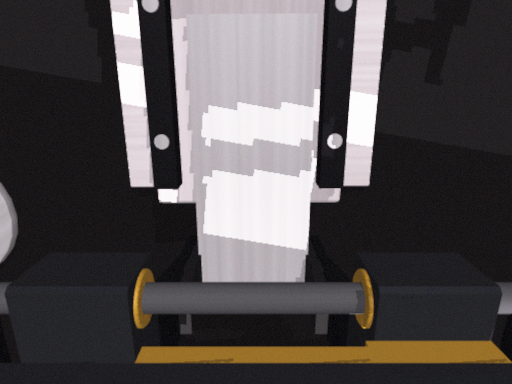

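The panel sits between the guides. Their inner edges are at u≈181 and 317 at v=185, with a middle of 249; the panel's middle there is 252. I'll shift back about 1.2 mm to the left and lower to contact.

>>> carry_out(
  deltas=[
    [[0,1.2,-1],[0,0,0]],
    [[0,0,-1],[0,0,0]],
    [[0,0,-1],[0,0,0]],
    [[0,0,0],[0,0,0]],
    [[0,0,0],[0,0,0]],
  ],
)

```text
time_s: 27.72
position: [0.4986, -0.1857, 0.0213]
orientation: [[0.994, 0.114, -0.0], [0.114, -0.994, 0.0], [-0.0, -0.0, -1.0]]
ft_force: [-0.2, -0.3, -1.1]
finger_gap: 0.0477
grip_force: 40.0
```

>>> carry_out(
  deltas=[
    [[0,0,-0.5],[0,0,0]],
    [[0,0,-0.5],[0,0,0]],
    [[0,0,0],[0,0,0]],
    [[0,0,0],[0,0,0]],
  ],
)

```text
time_s: 28.22
position: [0.4986, -0.1857, 0.0204]
orientation: [[0.994, 0.113, 0.0], [0.113, -0.994, -0.0], [0.0, 0.0, -1.0]]
ft_force: [0.3, 0.2, -1.2]
finger_gap: 0.0476
grip_force: 40.0
```

>>> carry_out(
  deltas=[
    [[0,0,-0.5],[0,0,0]],
    [[0,0,-0.5],[0,0,0]],
    [[0,0,0],[0,0,0]],
    [[0,0,0],[0,0,0]],
  ],
)

```text
time_s: 28.72
position: [0.4986, -0.1857, 0.0194]
orientation: [[0.994, 0.114, 0.0], [0.114, -0.994, -0.0], [0.0, 0.0, -1.0]]
ft_force: [0.1, -0.9, -1.3]
finger_gap: 0.0482
grip_force: 40.0
```

>>> carry_out(
  deltas=[
    [[0,0,-0.5],[0,0,0]],
    [[0,0,-0.5],[0,0,0]],
    [[0,0,0],[0,0,0]],
    [[0,0,0],[0,0,0]],
  ],
)

```text
time_s: 29.22
position: [0.4986, -0.1857, 0.0184]
orientation: [[0.994, 0.113, 0.0], [0.113, -0.994, -0.0], [0.0, 0.0, -1.0]]
ft_force: [-0.4, 0.0, 0.8]
finger_gap: 0.0477
grip_force: 40.0
```

>>> carry_out(
  deltas=[
    [[0,0,-0.4],[0,0,0]],
    [[0,0,-0.4],[0,0,0]],
    [[0,0,0],[0,0,0]],
    [[0,0,0],[0,0,0]],
  ],
)

```text
time_s: 29.72
position: [0.4986, -0.1857, 0.0176]
orientation: [[0.994, 0.114, 0.0], [0.114, -0.994, -0.0], [0.0, 0.0, -1.0]]
ft_force: [-1.9, -0.7, 2.9]
finger_gap: 0.0478
grip_force: 40.0
```

>>> carry_out(
  deltas=[
    [[1,0.1,0],[0,0,0]],
    [[2,0.2,0],[0,0,0]],
    [[2,0.2,0],[0,0,0]],
    [[2,0.3,0],[0,0,0]],
    [[2,0.2,0],[0,0,0]],
    [[0,0,0],[0,0,0]],
    [[0,0,0],[0,0,0]],
  ],
)

```text
time_s: 30.6
position: [0.5077, -0.1846, 0.0176]
orientation: [[0.994, 0.114, 0.0], [0.114, -0.994, 0.0], [0.0, -0.0, -1.0]]
ft_force: [-3.1, 1.1, 4.4]
finger_gap: 0.0479
grip_force: 40.0
```

>>> carry_out(
  deltas=[
    [[0.5,0.1,0],[0,0,0]],
    [[0.5,0.1,0],[0,0,0]],
    [[0,0,0],[0,0,0]],
    [[0,0,0],[0,0,0]],
  ],
)

```text
time_s: 31.1
position: [0.5083, -0.1845, 0.0175]
orientation: [[0.994, 0.114, -0.0], [0.114, -0.994, 0.0], [-0.0, -0.0, -1.0]]
ft_force: [-4.2, 0.7, 4.7]
finger_gap: 0.0479
grip_force: 40.0
```

>>> carry_out(
  deltas=[
    [[0.5,0.1,0],[0,0,0]],
    [[0.5,0,0],[0,0,0]],
    [[0,0,0],[0,0,0]],
    [[0,0,0],[0,0,0]],
  ],
)

```text
time_s: 31.6
position: [0.5093, -0.1844, 0.0176]
orientation: [[0.994, 0.114, -0.0], [0.114, -0.994, 0.0], [-0.0, -0.0, -1.0]]
ft_force: [-3.3, -0.3, 5.5]
finger_gap: 0.0482
grip_force: 40.0
```

>>> carry_out(
  deltas=[
    [[0.5,0.1,0],[0,0,0]],
    [[0.5,0,0],[0,0,0]],
    [[0,0,0],[0,0,0]],
    [[0,0,0],[0,0,0]],
  ],
)

```text
time_s: 32.1
position: [0.5103, -0.1843, 0.0176]
orientation: [[0.994, 0.114, -0.001], [0.114, -0.994, 0.0], [-0.001, -0.0, -1.0]]
ft_force: [-3.3, -0.2, 5.1]
finger_gap: 0.0482
grip_force: 40.0
```

>>> carry_out(
  deltas=[
    [[0.5,0.1,0],[0,0,0]],
    [[0.5,0,0],[0,0,0]],
    [[0,0,0],[0,0,0]],
    [[0,0,0],[0,0,0]],
  ],
)

```text
time_s: 32.6
position: [0.5109, -0.1842, 0.0176]
orientation: [[0.994, 0.114, -0.001], [0.114, -0.994, 0.0], [-0.001, -0.0, -1.0]]
ft_force: [-4.7, -1.5, 5.7]
finger_gap: 0.0477
grip_force: 40.0
```

>>> carry_out(
  deltas=[
    [[0.5,0.1,0],[0,0,0]],
    [[0.5,0,0],[0,0,0]],
    [[0,0,0],[0,0,0]],
    [[0,0,0],[0,0,0]],
  ],
)

```text
time_s: 33.1
position: [0.511, -0.1841, 0.0176]
orientation: [[0.993, 0.114, -0.003], [0.114, -0.993, 0.001], [-0.003, -0.001, -1.0]]
ft_force: [-7.0, -2.5, 6.5]
finger_gap: 0.0475
grip_force: 40.0
```

It has reached the stop: the position has stalled and the force is rising. I'll release.

>>> carry_out(
  deltas=[
    [[0,0,0],[0,0,0]],
    [[0,0,0],[0,0,0]],
    [[0,0,0],[0,0,0]],
    [[0,0,0],[0,0,0]],
    [[0,0,0],[0,0,0]],
  ],
  claw=0.9,
)

```text
time_s: 33.72
position: [0.5128, -0.1841, 0.0175]
orientation: [[0.994, 0.114, 0.0], [0.114, -0.994, -0.0], [0.0, 0.0, -1.0]]
ft_force: [1.2, 0.7, -0.8]
finger_gap: 0.0777
grip_force: 0.0
```

>>> carry_out(
  deltas=[
    [[-2,0,3],[0,0,0]],
    [[0,0,15],[0,0,0]],
    [[0,0,40],[0,0,0]],
    [[0,0,50],[0,0,0]],
    [[0,0,50],[0,0,0]],
    [[0,0,30],[0,0,0]],
    [[0,0,0],[0,0,0]],
    [[0,0,0],[0,0,0]],
  ],
)

```text
time_s: 34.72
position: [0.5098, -0.1837, 0.2054]
orientation: [[0.994, 0.114, -0.001], [0.114, -0.994, 0.001], [-0.001, -0.001, -1.0]]
ft_force: [-1.0, 0.5, -0.3]
finger_gap: 0.0778
grip_force: 0.0
```

```bash
python3 - <<'E'
from h import *
a=shot("w13");t=get_image("top");get_image("side");marks("wrist","panel_near_end","holder_stop","panel");marks("side","panel_near_end","panel")
cv2.imwrite("pics/z13.png",np.hstack([cv2.resize(a[:260,150:410],(500,500),interpolation=2)]))
E
```

```text
[ 0.5098 -0.1837  0.2054] [-1.0297  0.5487 -0.3038] 34.725
panel_near_end [(array([ 0.4926, -0.1871,  0.0317]), 0.61)]
holder_stop [(array([ 0.6236, -0.1671,  0.0349]), 0.71)]
panel [(array([ 0.5527, -0.1744,  0.0353]), 0.65), (array([ 0.5491, -0.3927, -0.0011]), 0.34)]
panel_near_end [(array([ 0.488 , -0.186 ,  0.0385]), 0.75)]
panel [(array([ 0.5543, -0.181 ,  0.0344]), 0.82)]
```

View pics/z13.png

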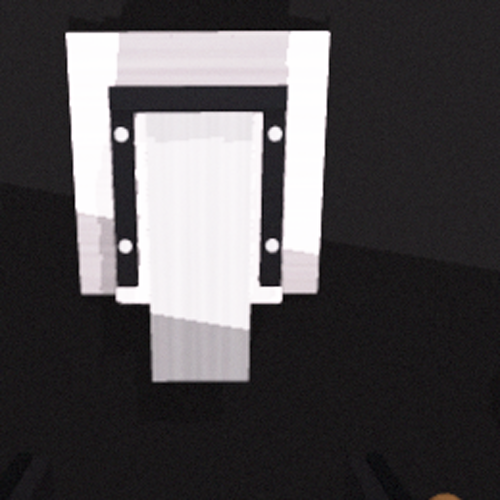

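The panel lies between the guides, with its far end at the stop (v≈112) and its near end sticking out (v≈380). I'll check the overhang numerically before handing in.

```bash
python3 - <<'E'
from h import *
K=camera_params("wrist")["mtx"];W=np.load("pics/w13.npy");f=lambda p:np.array(p)*.52+[150,0]
n=at_z(W,K,f([(152,381),(249,381)]),.038);b=at_z(W,K,f([(116,303),(282,302)]),.036);s=at_z(W,K,f([(134,112),(263,112)]),.05)
a=np.array([np.cos(.12),np.sin(.12),0]);print("overhang",(b.mean(0)-n.mean(0))@a,"to stop",(s.mean(0)-n.mean(0))@a,"block",(s.mean(0)-b.mean(0))@a)
get_image("top");marks("top","weight","disc","dish","cup","stopper","slab")
E
```

```text
overhang 0.04092385147248126 to stop 0.1293318138426925 block 0.08840796237021123
weight [(array([0.6935, 0.2264, 0.0423]), 0.58)]
disc [(array([ 0.4929, -0.0127, -0.0013]), 0.89)]
dish [(array([0.6646, 0.0007, 0.0015]), 0.87)]
cup []
stopper []
slab [(array([0.5978, 0.1782, 0.0463]), 0.57), (array([ 0.6661, -0.0018, -0.0011]), 0.2)]
```

The panel's near end is 129 mm from the stop's face, which matches a 130 mm panel seated against it. Handing in.

```bash
python3 -c "
from plant import *
print(job_done())"
```

```text
the job is handed in; nothing more can be done
None
```

I slid the panel out to about 44 mm over the slab's edge (about 10 N at most in the readings), then gripped it by that end, laid it in the holder against the end stop, let go and handed the job in at about 35 s; the weight, disc, dish and slab looked undisturbed, but I didn't re-check the spatula, and the last look did not detect the cup or stopper.

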